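# Light on, then scrape the fit-up plate clean

### The job

Switch on the bench lamp first: reach up from below and push the red switch under the lip of the lamp shelf fully up. Then take the scraper block and wipe all four chips along the plate into the blue tray at its end, without touching the chips with the fingers, and stand the scraper upright back on the middle of its mat. Leave the bottle, tube, jar and grinding discs where they stand.

Things in the scene. Friction and masses are not known exactly. Their poses are not given: they have to be found in the camera images.
- switch (a joint): travel of the lamp switch in m: 0 to 0.002 = off (hanging down as far as it goes), 0.010 = on (pushed straight up as far as it goes). It takes about 4 N to push, up to a hard stop, and it stays where it is left; no spring.
- switch_face (a point): centre of the bottom face of the lamp switch, a red push bar hanging below the lamp shelf just behind its front lip (the edge towards the robot). Face 24 mm front to back (x) x 40 mm along the lip (y). x points from the lip inwards under the shelf, z up. The lip edge is 20 mm in front of this point (-x). When off, the face is 46 mm below the shelf's underside; when on, 36 mm.
- lamp: fixed lamp bridge: aluminium shelf 100 mm deep (x) x 380 mm wide (y) x 16 mm thick, underside 185 mm above the bench, open below, on two 20 mm posts 35 mm behind its middle and 170 mm to either side. Origin on the bench below the shelf's centre; x points away from the robot, so the lip is at x = -50 mm. On top only two discs, 12 mm high, at the rear ends.
- switch_clip (a point): middle of the top of a yellow clip, 44 mm wide, sitting on the lip straight above the switch and showing from above where along the shelf it is (this varies). The point lies 16 mm behind the lip edge, 20 mm above the shelf's underside, and the clip is flush with the lip edge. Below, a black housing 52 mm wide reaches 10 mm under the shelf, from 5 to 37 mm behind the lip.
- plate: fixed steel work plate. Origin on the bench; x across, y along it towards the chip tray. Top 25 mm above the bench, y = -120 to +100 mm; both ends open; along both sides a blue rim 10 mm high, 10 mm thick, 112 mm clear between them (x = -56 to +56). Past the edge at y = +100 is the blue tray: floor 4 mm above the bench, inside x = -56 to +56, y = 100 to 190 mm, walls to 35 mm above the bench.
- scraper_mid (a point): centre of the scraper block, half-way up (35 mm above its underside) ; 70 mm high in all. Orange foot 100 mm (x) x 26 mm (y) x 26 mm high; above it a wooden grip 50 mm (x) x 20 mm (y), from 24 to 70 mm above the underside, to be grasped across y. z up; it stands upright on its foot on the mat; 0.15 to 0.3 kg. Its long faces (facing +-y) do the wiping; the two are alike.
- mat_centre (a point): centre of the top of the scraper's black rubber mat, 130 mm (x) x 100 mm (y), 3 mm thick, fixed to the bench. It lies to the robot's left or right.
- chip1: chip to be cleared: dark steel cut-off, 16 x 13 x 8 mm; loose on the plate; about 13 g. Origin at the centre of its underside.
- chip2: chip to be cleared: copper-coloured cut-off, 15 x 14 x 9 mm; loose on the plate; about 13 g. Origin at the centre of its underside.
- chip3: chip to be cleared: dark steel cut-off, 18 x 13 x 8 mm; loose on the plate; about 13 g. Origin at the centre of its underside.
- chip4: chip to be cleared: copper-coloured round slug, 16 mm across, 8 mm high; loose on the plate; about 13 g. Origin at the centre of its underside.
- bottle: bystander: closed green bottle, 66 mm in diameter, 170 mm high, standing upright, origin at its foot. It stands on the opposite side of the plate from the mat.
- tube: bystander: piece of steel tube, 42 mm in diameter, 80 mm high, standing under the lamp shelf near its right end (-y); origin at the centre of its foot.
- jar: bystander: blue jar with a white lid, 52 mm in diameter, 75 mm high, standing under the lamp shelf near its left end (+y); origin at its foot.
- discs: bystander: stack of brown grinding discs, 80 mm in diameter, 36 mm high, at the far right; origin at its foot.

How it is judged:
On the way, in this order (a step that is already met when the one before it is completed fails the run):
1. the lamp switch is pushed up, with the chips still to be cleared (value of joint switch above 0.0075 m), for 0.2 s.
2. all four chips lie in the tray ((height (world z) of chip1 below 0.022 m or y of chip1 in the frame of plate above 0.104 m) and y of chip1 in the frame of plate between 0.096 and 0.19 m and x of chip1 in the frame of plate between -0.058 and 0.058 m and height (world z) of each of chip1, chip2, chip3, chip4 below 0.033 m and (height (world z) of chip2 below 0.022 m or y of chip2 in the frame of plate above 0.104 m) and y of chip2 in the frame of plate between 0.096 and 0.19 m and x of chip2 in the frame of plate between -0.058 and 0.058 m and (height (world z) of chip3 below 0.022 m or y of chip3 in the frame of plate above 0.104 m) and y of chip3 in the frame of plate between 0.096 and 0.19 m and x of chip3 in the frame of plate between -0.058 and 0.058 m and (height (world z) of chip4 below 0.022 m or y of chip4 in the frame of plate above 0.104 m) and y of chip4 in the frame of plate between 0.096 and 0.19 m and x of chip4 in the frame of plate between -0.058 and 0.058 m), for 0.2 s.
At the end, for the whole second after the job is handed in: The switch is up (more than 7.5 of its 10 mm), all four chips lie inside the tray (below the level of the plate, within its walls), and the scraper stands upright (within 7 degrees) on its mat, its centre within 35 mm of the mat's centre, released (all of step 2 and value of joint switch above 0.0075 m and horizontal distance between scraper_mid and mat_centre below 0.035 m and z of scraper_mid in the frame of mat_centre between 0.03 and 0.04 m and angle between scraper_mid's own z axis and vertical below 0.12 rad); the robot touches nothing.
It fails at once if the fingers touch a chip (contact force between the fingers and chip1 above 0.5 N or contact force between the fingers and chip2 above 0.5 N or contact force between the fingers and chip3 above 0.5 N or contact force between the fingers and chip4 above 0.5 N).
It fails at once if a bystander is shifted by more than 25 mm or tipped (distance of any of bottle, tube, jar, discs from where it was at the start of the episode above 0.025 m or angle between any of bottle, tube, jar, discs's own z axis and vertical above 0.35 rad).
It also fails if it takes over 67 s, if anything falls off the work surface, if the arm or the gripper's body presses on something with over 40 N, if the wrist force passes 120 N, or if a joint passes its speed limit or range.

### The arm

A 6-joint arm with a two-finger parallel gripper is mounted at the origin on the work surface. World frame = base frame: x ahead of the robot, y to its left, z up, the work surface at z = 0. Lengths are in m, angles in rad, forces in N, time in s.
With the tool pointing down it reaches from about 0.25 to 0.85 m from the base axis. Payload 12.5 kg.
Tool frame: the origin (TCP) lies on the mounting face of the last link; the fingertips stand 186 mm ahead of it and the grasp point (between the pads) lies 167 mm ahead of it (env.grip_depth is the distance from the TCP to the grasp point, in m); z points along the fingers, y is the direction in which the jaws open and shut (so a half turn about z gives the same grasp; the last joint's range is limited). The gripper opens to 93 mm and grips with 3 to 60 N. Pads are 15 mm wide; open, the fingers measure 128 mm over their backs; the gripper's body (75 mm by 188 mm) begins 65 mm behind the grasp point.
Start: joints at [1.078, 0.351, 1.652, -0, 1.139, -0.085], TCP at [0.218, 0.505, 0.405] pointing down, gripper open.
Joint ranges: [-2.75, 2.75], [-0.79, 2.1], [0.01, 2.65], [-1.57, 4.71], [0.07, 3.14], [-2.87, 2.87]. Speed limits (rad/s): [2.22, 2.22, 2.79, 3.14, 3.14, 3.14].

### API

Orientations are given as a unit quaternion [w, x, y, z].
In Python, from bench import env gives the robot as it stands.
- The arm moves only by the tool step_arm, never from a script. Its argument "rows" is one flat list of numbers, 6 for each row, row after row: the shift along the tool's x, y, z in mm, then the turn, a rotation vector about the tool's x, y, z in degrees. A call has 1 to 20 rows; each row shifts and turns the commanded pose from where the row before left it, along the tool's axes as they then stand; what a row does not reach is not made up. A row lasts 1/12 s, in which the tool goes at most 41.7 mm and 7.16 degrees, less where a joint would pass 70% of its speed; a pose out of reach is approached as far as the arm can. A call is refused whole if a number of a shift passes 41.7 or a number of a turn 7.16, either way. A call with a gripper value outside its range is refused whole. "fingers" is the closure, from -1 (fully open) to 1 (shut), set as the call begins (left out, the last holds). The fingers move at their own pace and stop on an object; the grip force is fixed at half the most. Time passes only in rows, so rows that do not move let the fingers close. It gives the time, the measured TCP pose, the force and the opening at its end, in the units of the state.
- env.sense(): the state, without advancing time (a new reading comes with each control period).
- env.snapshot(name): name is "scene" or "side" or "wrist"; returns (picture, depth): 400x640x3 uint8, red, green, blue; 400x640 float32, m along the optical axis (not along the pixel's ray), 0 where there is no reading.
- env.camera_model(name): a dict with "vfov" (degrees; the focal length in pixels is half the picture's height over the tangent of half this angle, whatever the lens; pixels are square), "cx", "cy" (the principal point, pixels), "dist_coeffs" ([k1, k2, p1, p2, k3] as OpenCV has them; the pictures are not rectified), "rvec" (rotation vector, rad) and "tvec" (3), from world to camera coordinates, as OpenCV has them; the wrist camera has in their place "hand_eye" (4x4, takes a point from camera to tool coordinates, whose origin is the TCP and whose axes are the flange's). Camera axes: x right, y down, z forward; pixel columns grow to the right and rows downward; lengths in m; the calibration is good to about 2 mm. A picture is of the moment at which its call begins: read the wrist's pose just before it. camera_model takes no time and is no camera call.
- env.close_job(): hands the job in, once; it reports no verdict.
The state is a dict: "t": time; "joints": joint angles; "qd": joint speeds; "effort": joint torques, N m; "tool_pos": TCP position; "eef_rot": TCP orientation; "ft_force": force on the tool from outside, world axes, zero at the start; "torque": the same for the moment, N m; "grip_width": finger opening in m.
Only numpy, scipy, OpenCV 4.12 (cv2) and the standard library are available. Lean on these libraries where they do the work, as an engineer would, in place of code of your own. Each camera call takes 0.05 s, during which the arm holds its last target. There are 200 camera calls.

## Working session

There is one attempt and no reset: what is moved stays moved. The work goes in short steps, Python scripts to look and compute and a tool call to move; the robot and the scene stay as the last step left them, time stands still between calls to the robot, and variables do not carry over. Pictures are saved under pics/ and viewed, about 8 in all and at most 12, crops included, and the job is handed in when it is done.

Besides the shell and the picture viewer there is one more tool, called as name(argument=value, ...) on one line, values as JSON. step_arm: Moves the arm, as the interface text tells. Its arguments: {"type":"object","properties":{"rows":{"type":"array","items":{"type":"number"}},"fingers":{"type":"number"}},"required":["rows"]}

```bash
mkdir -p pics; ls
cat > h.py <<'E'
import numpy as np, cv2
from scipy.spatial.transform import Rotation as R
from bench import env
def K(m):
    f=200/np.tan(np.radians(m["vfov"])/2); return np.array([[f,0,m["cx"]],[0,f,m["cy"]],[0,0,1]])
def snap(n,save=None):
    s=env.sense(); im,d=env.snapshot(n); m=env.camera_model(n)
    if n=="wrist":
        T=np.eye(4);q=s["eef_rot"];T[:3,:3]=R.from_quat([q[1],q[2],q[3],q[0]]).as_matrix();T[:3,3]=s["tool_pos"]
        T=T@np.array(m["hand_eye"])
    else:
        A=cv2.Rodrigues(np.array(m["rvec"],float))[0];T=np.eye(4);T[:3,:3]=A.T;T[:3,3]=-A.T@np.array(m["tvec"]).ravel()
    if save: cv2.imwrite(f"pics/{save}.png",im[:,:,::-1])
    g=np.stack(np.meshgrid(np.arange(640.),np.arange(400.)),-1).reshape(-1,1,2)
    u=cv2.undistortPoints(g,K(m),np.array(m["dist_coeffs"],float)).reshape(400,640,2)
    P=np.concatenate([u,np.ones((400,640,1))],-1)*d[...,None]
    W=P@T[:3,:3].T+T[:3,3]; W[d<=0]=np.nan
    ray=np.concatenate([u,np.ones((400,640,1))],-1)@T[:3,:3].T
    return im,d,W,ray,T[:3,3]
E
python3 - <<'E'
from h import *
print(env.sense())
r={}
for n in("scene","side"):
    im,d,W,ray,o=snap(n,n+"1"); r[n+"W"]=W;r[n+"im"]=im;print(n,o,(d>0).mean())
np.savez("a.npz",**r)
cv2.imwrite("pics/both.png",np.vstack([r["sceneim"],r["sideim"]])[:,:,::-1][:, :])
i=cv2.imread("pics/both.png"); print(i.shape)
E
```

```text
pics
{'t': 0.0, 'joints': array([ 1.07839791e+00,  3.51259078e-01,  1.65241036e+00, -3.94277594e-05,
        1.13910008e+00, -8.46080216e-02]), 'qd': array([ 0.00065327, -0.00092166,  0.00131086,  0.00099833, -0.00064427,
       -0.0008414 ]), 'effort': array([-2.42058968e-04, -4.97342634e+01, -2.85250872e+01,  6.98749744e-02,
        2.57913623e-02, -1.15230118e-04]), 'tool_pos': array([0.21804593, 0.50479919, 0.40419401]), 'eef_rot': array([-1.50259088e-04,  2.02477243e-01,  9.79286791e-01, -5.69206991e-04]), 'ft_force': array([-0.25200202,  0.03567142,  0.26761728]), 'torque': array([ 0.01430706, -0.08322868, -0.00198595]), 'grip_width': 0.09314051699183172}
scene [1.026126   0.34384529 0.89346415] 0.99605859375
side [ 0.30996678 -0.72187295  0.94419161] 0.9959296875
(800, 640, 3)
```

View pics/scene1.png

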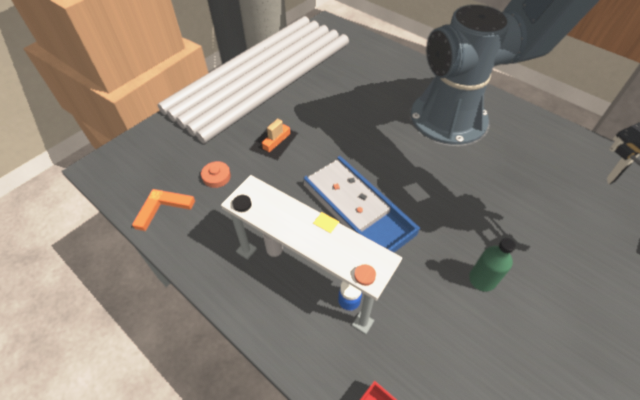

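View pics/side1.png

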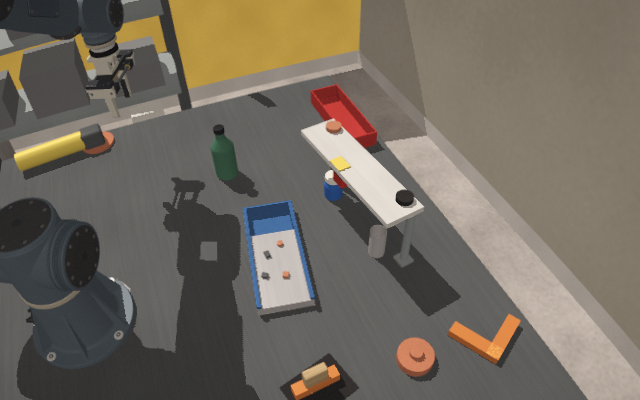

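The scene picture shows the shelf with its yellow clip at (326,222), the plate around (350,200) with its tray to the left (+y), the scraper at (276,135) and the bottle at (490,265). The side picture shows the clip at (341,163), the scraper at (317,378) and the chips around (275,260).

Run:
```python
from h import *
z=np.load("a.npz")
def rect(p):
    r=cv2.minAreaRect((p[:,:2]*1000).astype(np.float32)); return np.round(r[0],1),np.round(r[1],1),round(r[2],1)
for n in("scene","side"):
    W=z[n+"W"];hsv=cv2.cvtColor(z[n+"im"],cv2.COLOR_RGB2HSV).astype(int);H,S,V=np.moveaxis(hsv,-1,0)
    X,Y,Z=np.moveaxis(W,-1,0)
    ws=(X>.2)&(X<.9)&(abs(Y)<.5)
    def rep(name,m):
        m=m&ws; lab,L,st,_=cv2.connectedComponentsWithStats(m.astype(np.uint8))
        for i in range(1,lab):
            if st[i,4]>=25 or ('chip' in name and st[i,4]>=6):
                p=W[L==i]; print(n,name,st[i,4],rect(p),"med",np.round(np.median(p,0)*1000,1),"zmax",round(np.percentile(p[:,2],95)*1000,1))
    rep("clip",(H>22)&(H<35)&(S>150)&(Z>.19)&(Z<.23))
    rep("shelf",(Z>.193)&(Z<.208)&(S<60)&(V>120))
    rep("platetop",(Z>.018)&(Z<.031)&(S<50)&(V>110))
    rep("blue",(H>100)&(H<120)&(S>120)&(Z<.05))
    rep("grip",(H>8)&(H<25)&(S>60)&(Z>.06)&(Z<.085)&(Y<-.05))
    rep("foot",(H<16)&(S>150)&(Z>.015)&(Z<.04)&(Y<-.1))
    rep("mat",(V<35)&(Z<.012)&(Y<-.1)&(Y>-.45)&(X>.3)&(X<.6))
    rep("bottle",(H>45)&(H<85)&(S>60)&(Z>.03)&(Y>0))
```

```text
scene shelf 7119 (array([715.4,  32.3]), array([101.6, 379.4]), 7.3) med [716.7  53.1 199.7] zmax 201.8
scene platetop 37 (array([ 456.8, -498.2]), array([69.1,  3.5]), 0.2) med [ 461.6 -498.5   22. ] zmax 28.4
scene platetop 2466 (array([474.5, -45.2]), array([221.9, 113.2]), 79.3) med [474.7 -37.1  23.4] zmax 26.3
scene platetop 44 (array([731.2, -69.1]), array([11.1, 36. ]), 53.1) med [733.8 -65.7  25.6] zmax 30.2
scene blue 1624 (array([485.4,   2.2]), array([315.6, 132.5]), 79.4) med [483.  100.1   4.8] zmax 35.0
scene blue 185 (array([719.3, 155. ]), array([21.7, 48.3]), 29.3) med [725.9 159.6  36.5] zmax 48.6
scene grip 116 (array([ 446.7, -344.3]), array([51.8, 20.5]), 2.5) med [ 450.4 -342.1   70.5] zmax 73.3
scene foot 165 (array([ 447.6, -345. ]), array([101.1,  28. ]), 3.8) med [ 471.6 -336.9   25.8] zmax 29.3
scene foot 578 (array([ 825.2, -399.2]), array([ 78.3, 149.2]), 71.8) med [ 818.7 -404.    18.8] zmax 21.2
scene bottle 1057 (array([465.9, 357.9]), array([43.4, 62.3]), 7.6) med [475.6 357.4 105.1] zmax 138.0
side shelf 4161 (array([711.8,  32.1]), array([103.2, 38
[... 272 characters left out ...]
ray([706. , 138.1]), array([62.1, 37.3]), 4.2) med [690.3 128.   27.5] zmax 47.9
side blue 1923 (array([484.3,   0.7]), array([318.4, 134.7]), 79.1) med [507.3 110.1  13.9] zmax 35.6
side grip 293 (array([ 443.9, -345.8]), array([49.1, 21.2]), 3.9) med [ 443.8 -347.8   71. ] zmax 73.8
side foot 1039 (array([ 833.3, -381.7]), array([116.5, 119. ]), 28.0) med [ 812.8 -409.2   18.3] zmax 21.1
side foot 438 (array([ 443.8, -346.1]), array([100. ,  28.3]), 3.8) med [ 433.6 -352.6   26.9] zmax 29.9
side mat 435 (array([ 454.3, -378.6]), array([94.4, 40.1]), 4.4) med [ 465.1 -369.4    2. ] zmax 4.6
side bottle 737 (array([448.1, 341. ]), array([39.1, 62.3]), 81.3) med [447.1 335.1  93.3] zmax 138.3
```

```bash
python3 - <<'E'
from h import *
z=np.load("a.npz")
O=np.array([476.4,-35.4]);a=np.radians(79.3);yd=np.array([np.cos(a),np.sin(a)]);xd=np.array([yd[1],-yd[0]])
c=np.radians(7.35);L0=np.array([713.5,32.2]);lx=np.array([np.cos(c),np.sin(c)]);ly=np.array([-lx[1],lx[0]])
for n in("scene","side"):
    W=z[n+"W"]*1000;hsv=cv2.cvtColor(z[n+"im"],cv2.COLOR_RGB2HSV).astype(int);H,S,V=np.moveaxis(hsv,-1,0)
    def loc(m,name,lo=6):
        k,L,st,_=cv2.connectedComponentsWithStats(m.astype(np.uint8))
        for i in range(1,k):
            if st[i,4]>=lo:
                p=W[L==i][:,:2]; print(n,name,st[i,4],np.round(np.nanmean(p,0)),"plate",np.round([np.nanmean((p-O)@xd),np.nanmean((p-O)@yd)]),"lamp",np.round([((p-L0)@lx).min(),((p-L0)@lx).max(),((p-L0)@ly).min(),((p-L0)@ly).max()]))
    u=(W[...,:2]-O)@xd;v=(W[...,:2]-O)@yd
    on=(abs(u)<54)&(v>-118)&(v<98)
    loc(on&((S>90)|(V<90))&(W[...,2]<45),"chip")
    l=(W[...,:2]-L0)@lx
    loc((H>20)&(H<36)&(S>120)&(W[...,2]>190)&(W[...,2]<230)&(abs(l)<60),"clip")
    m=(abs(W[...,0]-445)<90)&(abs(W[...,1]+345)<75)&(W[...,2]<6)
    print(n,"mat V pct",np.percentile(V[m],[5,25,50,75,95]))
    c0=z[n+"im"][(300 if n=="side" else 90):(400 if n=="side" else 180),(240 if n=="side" else 220):(400 if n=="side" else 340)]
    cv2.imwrite(f"pics/c_{n}.png",cv2.resize(c0[:,:,::-1],(640,440)))
E
python3 -c "
import cv2,numpy as np
cv2.imwrite('pics/mat.png',cv2.resize(np.hstack([cv2.imread('pics/c_scene.png'),cv2.imread('pics/c_side.png')]),(800,300)))"
```

```text
scene chip 22 [483. -78.] plate [ 15. -40.] lamp [-250. -233.  -86.  -73.]
scene chip 20 [503.  17.] plate [17. 57.] lamp [-217. -204.    6.   18.]
scene mat V pct [ 59.  70. 111. 113. 124.]
side chip 28 [498.  16.] plate [12. 55.] lamp [-222. -210.    4.   20.]
side chip 8 [459.  -9.] plate [-22.  23.] lamp [-262. -251.  -11.   -6.]
side chip 35 [479. -79.] plate [ 11. -42.] lamp [-254. -239.  -88.  -71.]
side chip 10 [433. -66.] plate [-37. -38.] lamp [-297. -285.  -66.  -57.]
side clip 163 [675.  49.] plate [179. 120.] lamp [-52. -19.   0.  46.]
side mat V pct [ 29.  52.  97. 100. 102.]
```

step_arm(rows=[0,0,0,0,0,-6,0,0,0,0,0,-6,0,0,0,0,0,-6,0,0,0,0,0,-6,0,0,0,0,0,-6.5,0,0,0,0,-6,0,0,0,0,0,-6,0,0,0,0,0,-6,0,0,0,0,0,-6,0,0,0,0,0,-6,0], fingers=1)

```text
t: 0.93
tool_pos: [0.218, 0.5049, 0.4046]
eef_rot: [0.26, -0.06, 0.963, 0.017]
ft_force: [0.0, 0.9, 0.2]
grip_width: 0.031
```

```bash
cat > s.py <<'E'
from h import *
s=env.sense();q=s["eef_rot"];M=R.from_quat([q[1],q[2],q[3],q[0]]).as_matrix()
print("t",round(s["t"],2),"J",np.round(s["joints"],3).tolist(),"p",np.round(s["tool_pos"]*1000,1),"tip",np.round((s["tool_pos"]+.186*M[:,2])*1000,1),"grip",round(s["grip_width"],4),"F",np.round(s["ft_force"],1))
print("x",np.round(M[:,0],3),"y",np.round(M[:,1],3),"z",np.round(M[:,2],3))
open("log.txt","a").write(repr((s["joints"].tolist(),s["tool_pos"].tolist(),M.tolist()))+"\n")
E
python3 s.py
```

```text
t 0.93 J [1.15, 0.325, 1.722, -0.587, 0.891, -0.217] p [218.  504.9 404.6] tip [311.  516.7 244. ] grip 0.031 F [0.  0.9 0.2]
x [-0.857 -0.108 -0.504] y [-0.125  0.992  0.001] z [ 0.5    0.063 -0.864]
```

step_arm(rows=[-12,-36,3,0,0,0,-12,-36,3,0,0,0,-12,-36,3,0,0,0,-12,-36,3,0,0,0,-12,-36,3,0,0,0,-12,-36,3,0,0,0,-12,-36,3,0,0,0,-12,-36,3,0,0,0,-12,-36,3,0,0,0,-12,-36,3,0,0,0,0,-36,0,0,0,0,0,-36,0,0,0,0,0,-36,0,0,0,0,0,-36,0,0,0,0,0,-36,0,0,0,0,0,-36,0,0,0,0,0,-36,0,0,0,0,0,-36,0,0,0,0,0,-36,0,0,0,0,0,-36,0,0,0,0])

```text
t: 2.6
tool_pos: [0.4252, -0.1967, 0.4386]
eef_rot: [0.258, -0.06, 0.964, 0.016]
ft_force: [0.2, 0.8, 0.5]
grip_width: 0.0004
```

```bash
python3 s.py
```

```text
t 2.6 J [-0.598, 0.104, 1.913, 0.49, 0.778, -2.586] p [ 425.2 -196.7  438.6] tip [ 517.5 -185.1  277.6] grip 0.0004 F [0.2 0.8 0.5]
x [-0.859 -0.107 -0.5  ] y [-0.124  0.992  0.   ] z [ 0.496  0.062 -0.866]
```

View pics/mat.png

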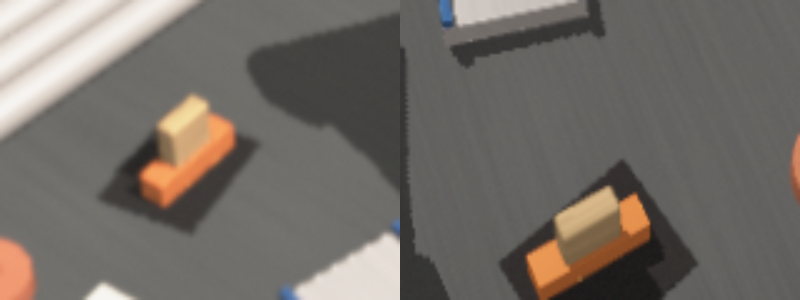

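Mat corners are visible in both halves: (258,147) and (193,235) in the scene crop, and (622,160), (697,262) and (500,262) in the side crop. The scraper stands close to the middle of the mat.

step_arm(rows=[0,0,0,0,0,7.1,0,0,0,0,0,7.1,0,0,0,0,0,7.1,0,0,0,0,0,7.1,0,0,0,0,0,7.1,0,0,0,0,0,7.1,0,0,0,0,0,7.1,0,0,0,0,0,7.1,0,0,0,0,0,7.1,0,0,0,0,0,7.1,0,0,0,0,0,7.1,0,0,0,0,0,7.1,0,0,0,0,0,7.1,0,0,0,0,0,7.1,0,0,0,0,0,7.1,0,0,0,0,0,7.1,0,0,0,0,0,7.1,0,0,0,0,0,7.1,0,0,0,0,0,7.1,0,0,0,0,0,7.1])

```text
t: 4.27
tool_pos: [0.4254, -0.1947, 0.4385]
eef_rot: [0.068, 0.893, 0.368, 0.25]
ft_force: [0.3, 0.1, -0.5]
grip_width: 0.0005
```

step_arm(rows=[0,0,0,0,0,7.1,0,0,0,0,0,7.1,0,0,0,0,0,7.1,0,0,0,0,0,7.1,0,0,0,0,0,7.1,0,0,0,0,0,2.5,0,0,0,0,6,0,0,0,0,0,6,0,0,0,0,0,6,0,0,0,0,0,6,0,0,0,0,0,6,0,0,0,0,0,0,0])

```text
t: 5.27
tool_pos: [0.4254, -0.1947, 0.4383]
eef_rot: [-0.032, 0.867, 0.053, 0.494]
ft_force: [-0.4, 0.9, 0.2]
grip_width: 0.0007
```

```bash
python3 s.py
cat > fk.py <<'E'
import numpy as np
from scipy.spatial.transform import Rotation as R
from scipy.optimize import least_squares
D=[eval(l) for l in open("log.txt")]
D.insert(0,([1.0784,.35126,1.65241,0,1.1391,-.0846],[.21805,.5048,.40419],None))
E=lambda a,t:R.from_euler(a,t).as_matrix()
def rot(q): return E('z',q[0])@E('y',q[1]+q[2])@E('z',q[3])@E('y',q[4])@E('z',q[5])
def fk(q,p):
    h,L1,L2,e,lat,d,w=p
    A=E('z',q[0]);B=A@E('y',q[1]);C=A@E('y',q[1]+q[2]);F=C@E('z',q[3]);G=F@E('y',q[4])
    return A@np.array([0,lat,h])+B@np.array([0,0,L1])+C@np.array([e,0,L2])+G@np.array([w,0,d])
def fit():
    r=least_squares(lambda p:np.concatenate([(fk(q,p)-t)*1e3 for q,t,_ in D]+[0.003*(p-x0)*1e3]),x0)
    return r.x
x0=np.array([.2,.6,.55,0,.047,.1,0])
if __name__=="__main__":
    for q,t,M in D[1:]: print(np.round(rot(q).T@np.array(M),2).tolist())
    p=fit();print(np.round(p,3),[np.round((fk(q,p)-t)*1e3,1).tolist() for q,t,_ in D])
E
python3 fk.py
python3 - <<'E'
from h import *
P={"scene":[(220+258/3.333,90+147/3.333),(220+193/3.333,90+235/3.333)],"side":[(240+500/2.5,300+262/3),(240+622/2.5,300+160/3),(240+697/2.5,300+262/3)]}
for n in P:
    m=env.camera_model(n);A=cv2.Rodrigues(np.array(m["rvec"],float))[0];o=-A.T@np.array(m["tvec"]).ravel()
    for p in P[n]:
        u=cv2.undistortPoints(np.array([[p]]),K(m),np.array(m["dist_coeffs"],float)).ravel()
        r=A.T@[u[0],u[1],1]; print(n,np.round(1000*(o+r*(.003-o[2])/r[2])[:2]))
E
```

```text
t 5.27 J [-0.648, 0.093, 2.015, 1.368, 0.66, -0.205] p [ 425.4 -194.7  438.3] tip [ 584.1 -174.6  343.4] grip 0.0007 F [-0.4  0.9  0.2]
x [0.507 0.061 0.86 ] y [ 0.124 -0.992 -0.002] z [ 0.853  0.108 -0.51 ]
[[-0.0, -1.0, -0.0], [1.0, 0.0, 0.0], [-0.0, -0.0, 1.0]]
[[0.0, -1.0, -0.0], [1.0, 0.0, -0.0], [0.0, -0.0, 1.0]]
[[0.0, -1.0, 0.0], [1.0, 0.0, 0.0], [-0.0, 0.0, 1.0]]
[0.259 0.487 0.438 0.041 0.046 0.091 0.   ] [[-0.0, 0.0, 0.0], [0.0, 0.0, -0.0], [-0.0, 0.0, -0.0], [0.0, -0.0, -0.0]]
scene [ 384. -316.]
scene [ 503. -284.]
side [ 675. -455.]
side [ 812. -435.]
side [ 825. -528.]
```

Run:
```python
from h import *
P={"scene":[(220+258/3.333,90+147/3.333),(220+193/3.333,90+235/3.333),(220+100/3.333,90+195/3.333)],"side":[(280,387.3),(328.8,353.3),(358.8,387.3)]}
for n in P:
    m=env.camera_model(n);A=cv2.Rodrigues(np.array(m["rvec"],float))[0];o=-A.T@np.array(m["tvec"]).ravel()
    for p in P[n]:
        u=cv2.undistortPoints(np.array([[p]]),K(m),np.array(m["dist_coeffs"],float)).ravel()
        r=A.T@[u[0],u[1],1]; print(n,np.round(1000*(o+r*(.003-o[2])/r[2])[:2]))
# IK of press pose
import fk
from scipy.optimize import least_squares
p=fk.fit();c=np.radians(7.35)
Y=np.array([np.sin(c),-np.cos(c),0])
ofs=np.array([[0,-1,0],[1,0,0],[0,0,1.]])
lo=np.array([-2.75,-.79,.01,-1.57,.07,-2.87]);hi=np.array([2.75,2.1,2.65,4.71,3.14,2.87])
L0=np.array([.7135,.0322]);lx=np.array([np.cos(c),np.sin(c)]);ly=np.array([-lx[1],lx[0]])
sw=L0+lx*(-.030)+ly*.023
print("switch face",sw)
q=np.array([-.648,.093,2.015,1.368,.66,-.205])
cur=np.array([.4254,-.1947,.4383])
def ik(t,el,q):
    z=np.array([lx[0]*np.cos(el),lx[1]*np.cos(el),np.sin(el)]);M=np.stack([np.cross(Y,z),Y,z],1)
    r=least_squares(lambda q:np.concatenate([(fk.fk(q,p)-t)*10,R.from_matrix(M.T@fk.rot(q)@ofs).as_rotvec()]),np.clip(q,lo+1e-6,hi-1e-6),bounds=(lo,hi));return r.x,r.cost
tip=np.array([*(sw+lx*.006),.1225]) 
for el1 in(0,10,20):
    e=np.radians(el1);qq=q
    T=tip-.186*np.array([lx[0]*np.cos(e),lx[1]*np.cos(e),np.sin(e)])
    for k in np.linspace(0,1,9):
        el=np.radians(-30)+min(1,2*k)*(e+np.radians(30));qq,c_=ik(cur+max(0,2*k-1)*(T-cur),el,qq)
        print(el1,round(k,2),np.round(qq,2),"%.1e"%c_)
    print("T",T)
```

```text
scene [ 384. -316.]
scene [ 503. -284.]
scene [ 523. -383.]
side [ 375. -323.]
side [ 498. -292.]
side [ 523. -386.]
switch face [0.68080411 0.05117311]
0 0.0 [-0.65  0.09  2.02  1.39  0.67 -0.23] 1.3e-30
0 0.12 [-0.66  0.1   2.04  1.62  0.71 -0.43] 3.0e-30
0 0.25 [-0.67  0.11  2.06  1.81  0.79 -0.59] 1.4e-30
0 0.38 [-0.67  0.13  2.08  1.98  0.88 -0.73] 7.9e-31
0 0.5 [-0.67  0.15  2.09  2.11  0.99 -0.83] 2.0e-30
0 0.62 [-0.52  0.29  2.17  2.37  1.05 -1.12] 3.6e-31
0 0.75 [-0.37  0.48  2.2   2.6   1.17 -1.34] 3.7e-31
0 0.88 [-0.22  0.69  2.17  2.78  1.31 -1.47] 3.3e-19
0 1.0 [-0.07  0.9   2.09  2.94  1.42 -1.54] 1.2e-19
T [0.50228314 0.02814568 0.1225    ]
10 0.0 [-0.65  0.09  2.02  1.39  0.67 -0.23] 1.3e-30
10 0.12 [-0.66  0.1   2.05  1.68  0.74 -0.48] 4.0e-28
10 0.25 [-0.67  0.12  2.07  1.92  0.85 -0.69] 9.5e-29
10 0.38 [-0.67  0.15  2.09  2.11  0.99 -0.83] 1.3e-29
10 0.5 [-0.67  0.18  2.1   2.26  1.15 -0.93] 1.8e-30
10 0.62 [-0.52  0.35  2.18  2.47  1.26 -1.2 ] 8.3e-32
10 0.75 [-0.37  0.56  2.2   2.65  1.41 -1.39] 7.6e-19
10 0.88 [-0.21  0.8   2.15  2.8   1.56 -1.5 ] 8.6e-31
10 1.0 [-0.07  1.02  2.03  2.94  1.66 -1.55] 2.1e-30
T [0.50508568 0.02850718 0.09020144]
20 0.0 [-0.65  0.09  2.02  1.39  0.67 -0.23] 1.3e-30
20 0.12 [-0.66  0.11  2.05  1.75  0.76 -0.54] 1.6e-25
20 0.25 [-0.67  0.13  2.08  2.02  0.92 -0.76] 2.2e-26
20 0.38 [-0.67  0.17  2.1   2.23  1.11 -0.91] 1.9e-27
20 0.5 [-0.66  0.21  2.11  2.38  1.32 -1.  ] 5.8e-28
20 0.62 [-0.51  0.41  2.18  2.54  1.46 -1.25] 2.7e-30
20 0.75 [-0.36  0.65  2.17  2.69  1.64 -1.43] 8.7e-31
20 0.88 [-0.21  0.9   2.1   2.82  1.78 -1.52] 1.1e-30
20 1.0 [-0.07  1.13  1.95  2.95  1.86 -1.56] 1.3e-31
T [0.51340814 0.0295807  0.05888425]
```

step_arm(rows=[0,0,0,0,6.1,0,0,0,0,0,6.1,0,0,0,0,0,6.1,0,0,0,0,0,6.1,0,0,0,0,0,6.1,0,-20,-14,3,0,0,0,-20,-14,3,0,0,0,-20,-14,3,0,0,0,-20,-14,3,0,0,0,-20,-14,3,0,0,0,-20,-14,3,0,0,0,-20,-14,3,0,0,0,-20,-14,3,0,0,0,-20,-14,3,0,0,0,-20,-14,3,0,0,0,-20,-14,3,0,0,0,-20,-14,3,0,0,0,-20,-14,3,0,0,0,-20,-14,3,0,0,0,-20,-14,3,0,0,0])

```text
t: 6.93
tool_pos: [0.4403, 0.0209, 0.1373]
eef_rot: [-0.05, 0.71, 0.045, 0.701]
ft_force: [0.6, 0.3, 0.6]
grip_width: 0.0007
```

```bash
python3 s.py; python3 -c "
from h import *
im,d,W,ray,o=snap('wrist','w1')"
```

```text
t 6.93 J [-0.109, 0.857, 2.241, 2.897, 1.517, -1.553] p [440.3  20.9 137.3] tip [624.6  45.9 135.1] grip 0.0007 F [0.6 0.3 0.6]
x [ 0.013 -0.006  1.   ] y [ 0.134 -0.991 -0.007] z [ 0.991  0.135 -0.012]
```

View pics/w1.png

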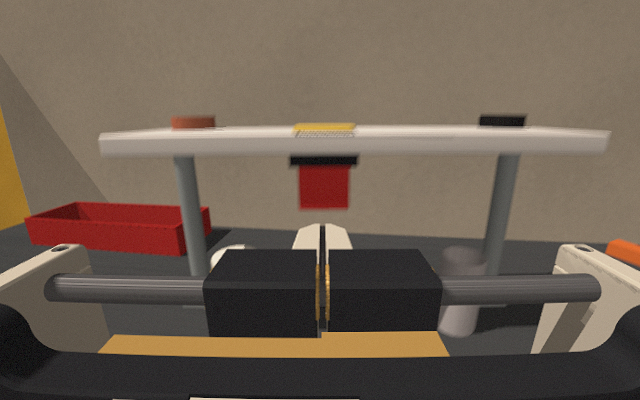

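The wrist picture shows the red switch at (324,187), straight above the closed fingertips at (322,235), so the alignment is right.

step_arm(rows=[-10,0,0,0,0,0,-10,0,0,0,0,0,0,0,12,0,0,0,0,0,12,0,0,0,0,0,12,0,0,0,0,0,12,0,0,0,0,0,13,0,0,0,3,0,0,0,0,0,3,0,0,0,0,0,3,0,0,0,0,0])

```text
t: 7.82
tool_pos: [0.4999, 0.0271, 0.1272]
eef_rot: [-0.046, 0.71, 0.045, 0.701]
ft_force: [-0.6, -0.4, 1.2]
grip_width: 0.0006
```

step_arm(rows=[2,0,0,0,0,0,2,0,0,0,0,0,2,0,0,0,0,0,0,0,0,0,0,0])

```text
t: 8.15
tool_pos: [0.5003, 0.027, 0.1329]
eef_rot: [-0.045, 0.71, 0.044, 0.701]
ft_force: [0.6, -1.1, 0.3]
grip_width: 0.0006
```

```bash
python3 s.py
```

```text
t 8.15 J [-0.076, 0.871, 2.099, 2.936, 1.391, -1.534] p [500.3  27.  132.9] tip [684.8  50.5 130.6] grip 0.0006 F [ 0.6 -1.1  0.3]
x [0.013 0.    1.   ] y [ 0.126 -0.992 -0.002] z [ 0.992  0.126 -0.013]
```

No contact yet, so I'll keep rising in small steps.

step_arm(rows=[2,0,0,0,0,0,2,0,0,0,0,0,2,0,0,0,0,0])

```text
t: 8.4
tool_pos: [0.5004, 0.0271, 0.1384]
eef_rot: [-0.045, 0.711, 0.044, 0.701]
ft_force: [-1.4, -0.6, -5.1]
grip_width: 0.0005
```

step_arm(rows=[2,0,0,0,0,0,2,0,0,0,0,0])

```text
t: 8.57
tool_pos: [0.5004, 0.027, 0.1426]
eef_rot: [-0.045, 0.711, 0.044, 0.701]
ft_force: [2.5, 0.1, -16.1]
grip_width: 0.0004
```

step_arm(rows=[2,0,0,0,0,0,1,0,0,0,0,0])

```text
t: 8.73
tool_pos: [0.5, 0.0271, 0.144]
eef_rot: [-0.045, 0.713, 0.044, 0.698]
ft_force: [10.5, 0.5, -26.3]
grip_width: 0.0003
```

step_arm(rows=[0,0,0,0,0,0,0,0,0,0,0,0,-5,0,0,0,0,0,-10,0,0,0,0,0,-10,0,0,0,0,0,0,0,-14,0,0,0,0,0,-18,0,0,0,0,0,-18,0,0,0,0,0,-18,0,0,0,0,0,-18,0,0,0])

```text
t: 9.57
tool_pos: [0.4148, 0.0161, 0.1225]
eef_rot: [-0.045, 0.708, 0.044, 0.703]
ft_force: [0.6, -0.4, -0.6]
grip_width: 0.0007
```

```bash
python3 s.py; python3 -c "
from h import *
im,d,W,ray,o=snap('wrist','w2')
hsv=cv2.cvtColor(im,cv2.COLOR_RGB2HSV);m=((hsv[...,0]<6)|(hsv[...,0]>174))&(hsv[...,1]>150)&(abs(W[...,0]-.67)<.04)&(abs(W[...,1]-.05)<.04)
print(m.sum(),np.percentile(W[m],[1,50,99],axis=0))
"
```

```text
t 9.57 J [-0.13, 0.909, 2.285, 2.885, 1.614, -1.583] p [414.8  16.1 122.5] tip [599.3  39.5 121.1] grip 0.0007 F [ 0.6 -0.4 -0.6]
x [0.008 0.    1.   ] y [ 0.126 -0.992 -0.001] z [ 0.992  0.126 -0.008]
1353 [[0.66702347 0.03079199 0.15090742]
 [0.67026092 0.04951894 0.16321186]
 [0.67359169 0.06884178 0.17583084]]
```

The switch is up: its face measures about 150 mm above the bench, against 149 mm expected. Next I'll reverse the route to bring the tool down over the scraper.

step_arm(rows=[20,13,-1,0,0,0,20,13,-1,0,0,0,20,13,-1,0,0,0,20,13,-1,0,0,0,20,13,-1,0,0,0,20,13,-1,0,0,0,20,13,-1,0,0,0,20,13,-1,0,0,0,20,13,-1,0,0,0,20,13,-1,0,0,0,20,13,-1,0,0,0,20,13,-1,0,0,0,20,13,-1,0,0,0,20,13,-1,0,0,0,20,13,-1,0,0,0,20,13,-1,0,0,0,0,0,0,0,-6,0,0,0,0,0,-6,0,0,0,0,0,-6,0,0,0,0,0,-6,0], fingers=-1)

```text
t: 11.28
tool_pos: [0.4293, -0.1922, 0.4429]
eef_rot: [-0.034, 0.841, 0.053, 0.538]
ft_force: [-0.2, 0.6, 0.5]
grip_width: 0.0931
```

step_arm(rows=[0,0,0,0,-6,0,0,0,0,0,-6,0,0,0,0,0,-6,0,0,0,0,0,-6,0,0,0,0,0,-6,0,0,0,0,0,-6,0,0,0,0,0,-6,0,0,0,0,0,-6,0,0,0,0,0,-6,0,0,0,0,0,-6,0,0,0,0,0,-6,0,0,0,0,0,0,3.5,0,0,0,0,0,0])

```text
t: 12.37
tool_pos: [0.4297, -0.1917, 0.4423]
eef_rot: [-0.002, 0.999, 0.032, 0.004]
ft_force: [0.1, 0.5, 0.1]
grip_width: 0.0932
```

```bash
python3 s.py
```

```text
t 12.37 J [-0.52, 0.163, 1.802, 0.008, 1.171, 0.983] p [ 429.7 -191.7  442.3] tip [ 431.3 -191.   256.3] grip 0.0932 F [0.1 0.5 0.1]
x [0.998 0.065 0.009] y [ 0.065 -0.998 -0.003] z [ 0.009  0.004 -1.   ]
```

step_arm(rows=[0,20,12,0,-0.5,0,1,20,18,0,0,0,1,20,18,0,0,0,1,20,18,0,0,0,1,20,18,0,0,0,1,20,18,0,0,0,1,20,18,0,0,0,0,14,16,0,0,0,0,0,0,0,0,0])

```text
t: 13.12
tool_pos: [0.4452, -0.3463, 0.3028]
eef_rot: [-0.003, 0.999, 0.033, -0.001]
ft_force: [0.1, 0.1, -0.5]
grip_width: 0.0925
```

```bash
python3 s.py; python3 -c "
from h import *
im,d,W,ray,o=snap('wrist','w3')
hsv=cv2.cvtColor(im,cv2.COLOR_RGB2HSV).astype(int);H,S,V=np.moveaxis(hsv,-1,0)
nr=(abs(W[...,0]-.445)<.09)&(abs(W[...,1]+.345)<.08)
for n,m in (('grip',nr&(W[...,2]>.066)&(W[...,2]<.08)),('foot',nr&(S>170)&(H<16)&(W[...,2]>.02)&(W[...,2]<.036)),('mat',nr&(V<60)&(W[...,2]<.01))):
    p=W[m]; print(n,m.sum(),[np.round(v,1) for v in cv2.minAreaRect((p[:,:2]*1000).astype(np.float32))] if len(p)>5 else '',np.round(np.median(p,0)*1000,1))
"
```

```text
t 13.12 J [-0.744, 0.501, 1.704, 0.003, 0.942, 0.758] p [ 445.2 -346.3  302.8] tip [ 444.9 -345.3  116.8] grip 0.0925 F [ 0.1  0.1 -0.5]
x [ 0.998  0.066 -0.002] y [ 0.066 -0.998 -0.005] z [-0.002  0.005 -1.   ]
grip 1477 [array([ 447.4, -346.6]), array([50. , 19.9]), np.float64(3.2)] [ 449.7 -346.5   73. ]
foot 1018 [array([ 446.8, -346.7]), array([99.3, 25.8]), np.float64(4.0)] [ 480.7 -345.4   29.2]
mat 13675 [array([ 444.9, -345.1]), array([179.7, 159.9]), np.float64(0.0)] [ 445.4 -369.4    2.7]
```

View pics/w3.png

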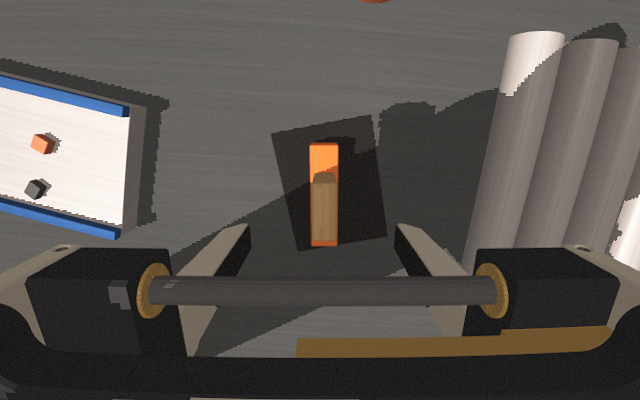

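The wrist picture shows the scraper centred between the open fingers at (324,195), with the mat centre near (330,184). Grip and foot measure (447, -346.6) mm with the top at 73 mm, which agrees with the earlier values.

step_arm(rows=[2,0,16,0,0,0,0,0,16,0,0,0,0,0,16,0,0,0,0,0,16,0,0,0,0,0,13,0,0,0,0,0,4,0,0,0,0,0,0,0,0,0])

```text
t: 13.75
tool_pos: [0.4479, -0.3437, 0.2246]
eef_rot: [-0.002, 0.999, 0.034, -0.0]
ft_force: [0.4, 0.2, 0.1]
grip_width: 0.0926
```

step_arm(rows=[0,0,0,0,0,0,0,0,0,0,0,0,0,0,0,0,0,0,0,0,0,0,0,0,0,0,0,0,0,0,0,0,0,0,0,0,0,0,0,0,0,0,0,0,0,0,0,0,0,0,0,0,0,0,0,0,0,0,0,0], fingers=1)

```text
t: 14.58
tool_pos: [0.4477, -0.3443, 0.2241]
eef_rot: [-0.002, 0.999, 0.033, -0.0]
ft_force: [1.2, 0.2, -0.2]
grip_width: 0.0309
```

```bash
python3 s.py
```

```text
t 14.58 J [-0.738, 0.621, 1.739, 0.003, 0.784, 0.763] p [ 447.7 -344.3  224.1] tip [ 447.7 -343.7   38.1] grip 0.0309 F [ 1.2  0.2 -0.2]
x [0.998 0.067 0.   ] y [ 0.067 -0.998 -0.003] z [-0.     0.003 -1.   ]
```

step_arm(rows=[0,0,0,0,0,0,0,0,0,0,0,0,0,0,0,0,0,0,0,0,0,0,0,0,0,0,0,0,0,0,0,0,-4,0,0,0,0,0,-10,0,0,0,0,0,-16,0,0,0,0,0,-20,0,0,0,0,0,-20,0,0,0,0,0,-20,0,0,0,0,0,0,0,0,0])

```text
t: 15.58
tool_pos: [0.4483, -0.345, 0.3182]
eef_rot: [0.0, 0.999, 0.033, 0.002]
ft_force: [1.0, -0.5, -2.2]
grip_width: 0.0197
```

```bash
python3 s.py
```

```text
t 15.58 J [-0.739, 0.481, 1.691, 0.003, 0.967, 0.764] p [ 448.3 -345.   318.2] tip [ 449.  -345.1  132.3] grip 0.0197 F [ 1.  -0.5 -2.2]
x [0.998 0.067 0.004] y [ 0.067 -0.998  0.001] z [ 0.004 -0.001 -1.   ]
```

step_arm(rows=[2,-19.4,0,0,0,0,2.2,-19.4,0,0,0,0,2.2,-19.4,0,0,0,0,2.2,-19.4,0,0,0,0,2.2,-19.4,0,0,0,0,2.2,-19.4,0,0,0,0,2.2,-19.4,0,0,0,0,2.2,-19.4,0,0,0,0,2.2,-19.4,0,0,0,0,2.2,-19.4,0,0,0,0,2.2,-19.4,0,0,0,0,0,0,0,0,0,5,0,0,0,0,0,5,0,0,0,0,0,4.5,0,0,0,0,0,0])

```text
t: 16.83
tool_pos: [0.4572, -0.1298, 0.3143]
eef_rot: [-0.002, 0.996, -0.095, -0.001]
ft_force: [-0.2, 0.3, -1.7]
grip_width: 0.0199
```

```bash
python3 s.py
cat > look.py <<'E'
import sys
from h import *
O=np.array([476.4,-35.4]);a=np.radians(79.3);yd=np.array([np.cos(a),np.sin(a)]);xd=np.array([yd[1],-yd[0]])
im,d,W,ray,o=snap('wrist',sys.argv[1]);W=W*1000
hsv=cv2.cvtColor(im,cv2.COLOR_RGB2HSV).astype(int);H,S,V=np.moveaxis(hsv,-1,0)
u=(W[...,:2]-O)@xd;v=(W[...,:2]-O)@yd;Z=W[...,2]
m=(S>170)&(H<16)&(Z>25)&(Z<130)&(abs(u)<80)&(v<-40)
print("foot",m.sum(),[np.round(x,1) for x in cv2.minAreaRect(np.stack([u[m],v[m]],1).astype(np.float32))] if m.sum()>20 else "",np.round(np.median(Z[m]),1))
b=(H>100)&(H<120)&(S>120)&(Z>28)&(Z<42)&(v>-100)&(v<60)
for sgn in(-1,1):
    k=b&(sgn*u>0); 
    if k.sum()>20:print("rim",sgn,k.sum(),"u range",np.round(np.percentile(u[k],[2,98]),1),"slope",np.polyfit(v[k],u[k],1).round(3))
E
python3 look.py w4
```

```text
t 16.83 J [-0.375, 0.342, 1.925, 0.004, 0.877, 1.383] p [ 457.2 -129.8  314.3] tip [ 457.  -129.1  128.3] grip 0.0199 F [-0.2  0.3 -1.7]
x [ 0.982 -0.188 -0.002] y [-0.188 -0.982 -0.003] z [-0.001  0.003 -1.   ]
foot 1743 [array([ 27.5, -95.3]), array([40.1, 25.1]), np.float64(0.9)] 119.3
rim -1 478 u range [-63.6 -54.2] slope [-4.3000e-02 -5.5319e+01]
rim 1 1764 u range [57.9 66.6] slope [1.0000e-03 6.2285e+01]
```

View pics/w4.png

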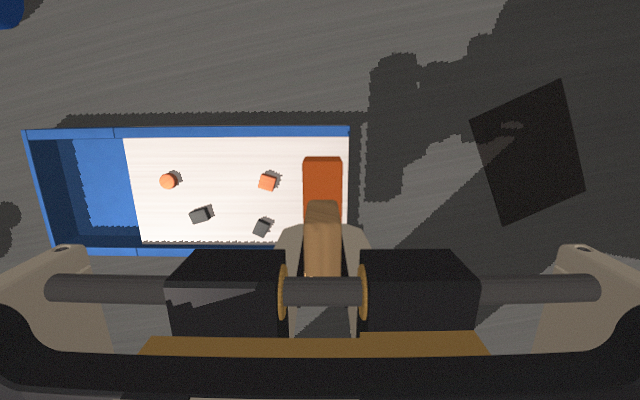

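The wrist picture shows the scraper over the near end of the plate with its foot at (322,190). The chips at (170,181), (201,214), (268,181) and (264,226) are all ahead of it. The rims put the plate's middle 4 mm further along tool +x than the scraper.

step_arm(rows=[4,0,14,0,0,0,0,0,16,0,0,0,0,0,16,0,0,0,0,0,12,0,0,0,0,0,6,0,0,0,0,0,2,0,0,0,0,0,0,0,0,0,0,0,0,0,0,0])

```text
t: 17.55
tool_pos: [0.4615, -0.1307, 0.2493]
eef_rot: [-0.001, 0.996, -0.093, 0.0]
ft_force: [0.4, -0.8, -2.1]
grip_width: 0.02
```

```bash
python3 s.py; python3 look.py w5
```

```text
t 17.55 J [-0.374, 0.462, 1.953, 0.004, 0.727, 1.379] p [ 461.5 -130.7  249.3] tip [ 461.6 -130.2   63.3] grip 0.02 F [ 0.4 -0.8 -2.1]
x [ 0.983 -0.184 -0.   ] y [-0.184 -0.983 -0.003] z [ 0.001  0.003 -1.   ]
foot 1759 [array([ 32.2, -95.3]), array([40.3, 25. ]), np.float64(1.0)] 54.3
rim 1 3144 u range [57.8 66.9] slope [4.00e-03 6.25e+01]
```

step_arm(rows=[0,0,2.3,0,0,0,0,0,0,0,0,0,0,-6,0,0,0,0,0,-8,0,0,0,0,0,-9,0,0,0,0,0,-9,0,0,0,0,0,-9,0,0,0,0,0,-9,0,0,0,0,0,-9,0,0,0,0,0,-9,0,0,0,0,0,-9,0,0,0,0,0,-9,0,0,0,0])

```text
t: 18.6
tool_pos: [0.4774, -0.0452, 0.2467]
eef_rot: [-0.002, 0.996, -0.093, -0.0]
ft_force: [-0.0, -1.0, -2.2]
grip_width: 0.0198
```

```bash
python3 s.py
```

```text
t 18.6 J [-0.192, 0.466, 1.955, 0.005, 0.721, 1.561] p [477.4 -45.2 246.7] tip [477.4 -44.6  60.7] grip 0.0198 F [-0.  -1.  -2.2]
x [ 0.983 -0.185 -0.001] y [-0.185 -0.983 -0.003] z [-0.     0.003 -1.   ]
```

step_arm(rows=[0,-9,0,0,0,0,0,-9,0,0,0,0,0,-9,0,0,0,0,0,-9,0,0,0,0,0,-9,0,0,0,0,0,-9,0,0,0,0,0,-9,0,0,0,0,0,-9,0,0,0,0,0,-8,0,0,0,0,0,-8,0,0,0,0,0,-8,0,0,0,0,0,-8,0,0,0,0,0,-8,0,0,0,0,0,-5,0,0,0,0,0,0,0,0,0,0])

```text
t: 19.85
tool_pos: [0.4991, 0.0698, 0.2471]
eef_rot: [-0.002, 0.996, -0.093, -0.0]
ft_force: [-0.1, 0.4, -2.3]
grip_width: 0.02
```

```bash
python3 s.py
python3 - <<'E'
from h import *
a,*_=snap('side','s2');b,*_=snap('wrist','w6')
cv2.imwrite('pics/v.png',np.hstack([cv2.resize(a[150:350,200:400],(400,400)),cv2.resize(b,(400,250))[:,:] if 0 else cv2.copyMakeBorder(cv2.resize(b,(400,250)),0,150,0,0,cv2.BORDER_CONSTANT)])[:,:,::-1])
E
```

```text
t 19.85 J [0.046, 0.499, 1.893, 0.005, 0.75, 1.799] p [499.1  69.8 247.1] tip [499.1  70.4  61.1] grip 0.02 F [-0.1  0.4 -2.3]
x [ 0.983 -0.184 -0.001] y [-0.184 -0.983 -0.003] z [-0.     0.003 -1.   ]
```

View pics/v.png

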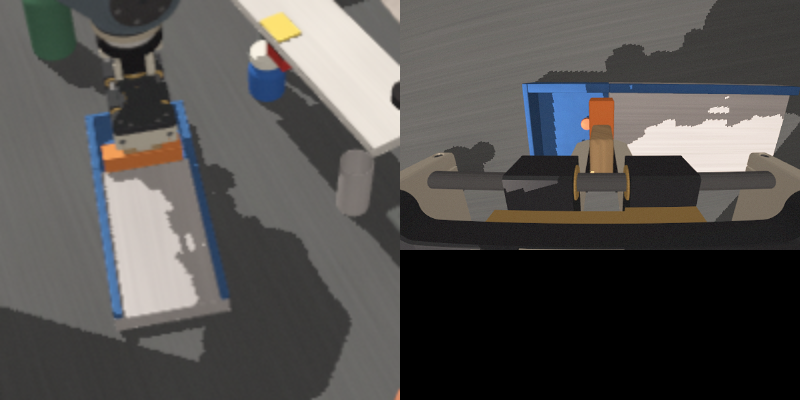

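The side view (left half) shows the plate clear with the scraper past its edge. In the wrist view (right half) one copper chip shows in the tray at (586,124).

step_arm(rows=[0,0,-8,0,0,0,0,0,-16,0,0,0,0,0,-18,0,0,0,0,0,-18,0,0,0,0,0,-15,0,0,0,0,20,0,0,0,0,0,28,0,0,0,0,0,28,0,0,0,0,0,28,0,0,0,0,0,20,0,0,0,0,0,0,0,0,0,0])

```text
t: 20.87
tool_pos: [0.4753, -0.0561, 0.3223]
eef_rot: [-0.001, 0.996, -0.094, -0.0]
ft_force: [0.3, 0.3, -2.1]
grip_width: 0.0198
```

```bash
python3 s.py
cat > tray.py <<'E'
import sys
from h import *
O=np.array([477.9,-35.4]);a=np.radians(79.3);yd=np.array([np.cos(a),np.sin(a)]);xd=np.array([yd[1],-yd[0]])
for n in sys.argv[1:]:
    im,d,W,ray,o=snap(n,f"{n}_tray");W=W*1000
    hsv=cv2.cvtColor(im,cv2.COLOR_RGB2HSV).astype(int);H,S,V=np.moveaxis(hsv,-1,0)
    u=(W[...,:2]-O)@xd;v=(W[...,:2]-O)@yd;Z=W[...,2]
    m=(abs(u)<53)&(v>102)&(v<186)&(Z<40)&~((H>95)&(H<125)&(S>100))
    k,L,st,_=cv2.connectedComponentsWithStats(m.astype(np.uint8))
    for i in range(1,k):
        if st[i,4]>8: 
            q=L==i;print(n,st[i,4],"uv",u[q].mean().round(),v[q].mean().round(),"z",np.percentile(Z[q],90).round(1),"H",np.median(H[q]),"S",np.median(S[q]),"V",np.median(V[q]),"px",st[i,:2])
E
python3 tray.py wrist
```

```text
t 20.87 J [-0.215, 0.334, 1.911, 0.003, 0.897, 1.543] p [475.3 -56.1 322.3] tip [475.3 -55.7 136.3] grip 0.0198 F [ 0.3  0.3 -2.1]
x [ 0.982 -0.188 -0.   ] y [-0.188 -0.982 -0.002] z [ 0.     0.002 -1.   ]
wrist 391 uv 15.0 119.0 z 13.6 H 14.0 S 118.0 V 255.0 px [179 142]
wrist 222 uv -19.0 128.0 z 12.9 H 20.0 S 18.0 V 138.0 px [180 202]
wrist 197 uv -39.0 123.0 z 12.9 H 20.0 S 17.0 V 135.0 px [189 218]
```

View pics/wrist_tray.png

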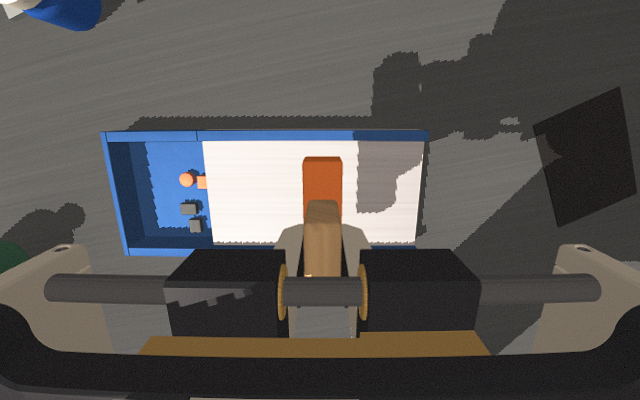

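All four chips lie flat in the tray, at (187,180), (202,182), (188,208) and (195,226), with their tops at about 13 mm. The mat is in view with corners (620,87), (636,192), (560,226) and (534,126).

Run:
```python
from h import *
s=env.sense();m=env.camera_model("wrist");q=s["eef_rot"];M=R.from_quat([q[1],q[2],q[3],q[0]]).as_matrix()
h=np.array(m["hand_eye"]);o=M@h[:3,3]+s["tool_pos"]
P=[]
for p in[(620,87),(636,192),(560,226),(534,126)]:
    u=cv2.undistortPoints(np.array([[p]],float),K(m),np.array(m["dist_coeffs"],float)).ravel()
    r=M@h[:3,:3]@[u[0],u[1],1];P.append((o+r*(.003-o[2])/r[2])[:2]*1000)
P=np.array(P);c=P.mean(0);print(P.round(),c,[np.linalg.norm(P[i]-P[i-1]).round() for i in range(4)])
t=np.array([452,-350.]);D=np.array([*((t-s["tool_pos"][:2]*1000)),0]);print("tool move",M.T@D)
```

```text
[[ 526. -385.]
 [ 403. -415.]
 [ 378. -322.]
 [ 501. -289.]] [ 451.69810072 -352.76276497] [np.float64(99.0), np.float64(127.0), np.float64(97.0), np.float64(127.0)]
tool move [ 32.32322333 294.39067799  -0.88331864]
```

step_arm(rows=[2.5,20,0,0,0,0,2.5,24,0,0,0,0,2.5,24,0,0,0,0,2.5,24,0,0,0,0,2.5,24,0,0,0,0,2.5,24,0,0,0,0,2.5,24,0,0,0,0,2.5,24,0,0,0,0,2.5,24,0,0,0,0,2.5,24,0,0,0,0,2.5,24,0,0,0,0,2.5,22,0,0,0,0,2.5,13,0,0,0,0,0,0,16,0,0,-5,0,0,18,0,0,-5,0,0,18,0,0,-4.5,0,0,16,0,0,0,0,0,10,0,0,0,0,0,0,0,0,0])

```text
t: 22.5
tool_pos: [0.4533, -0.348, 0.241]
eef_rot: [-0.003, 0.999, 0.033, -0.001]
ft_force: [-0.1, 0.7, -2.4]
grip_width: 0.0196
```

```bash
python3 s.py
```

```text
t 22.5 J [-0.737, 0.604, 1.714, 0.003, 0.829, 0.765] p [ 453.3 -348.   241. ] tip [ 452.8 -347.    55. ] grip 0.0196 F [-0.1  0.7 -2.4]
x [ 0.998  0.067 -0.002] y [ 0.067 -0.998 -0.006] z [-0.003  0.005 -1.   ]
```

step_arm(rows=[0,2,8,0,0,0,0,1,5,0,0,0,0,0,2.5,0,0,0,0,0,0,0,0,0,0,0,0,0,0,0])

```text
t: 22.92
tool_pos: [0.4536, -0.3519, 0.2275]
eef_rot: [-0.001, 0.999, 0.033, 0.0]
ft_force: [-0.8, -0.9, -2.8]
grip_width: 0.0199
```

```bash
python3 s.py
```

```text
t 22.92 J [-0.741, 0.628, 1.713, 0.003, 0.803, 0.761] p [ 453.6 -351.9  227.5] tip [ 453.6 -351.4   41.5] grip 0.0199 F [-0.8 -0.9 -2.8]
x [0.998 0.067 0.   ] y [ 0.067 -0.998 -0.003] z [ 0.     0.003 -1.   ]
```

step_arm(rows=[0,0,2,0,0,0,0,0,1,0,0,0,0,0,0,0,0,0])

```text
t: 23.17
tool_pos: [0.4535, -0.3518, 0.2242]
eef_rot: [-0.002, 0.999, 0.033, -0.0]
ft_force: [-0.1, 0.0, -2.6]
grip_width: 0.0198
```

step_arm(rows=[0,0,0.7,0,0,0,0,0,0,0,0,0])

```text
t: 23.33
tool_pos: [0.4535, -0.3518, 0.2242]
eef_rot: [-0.002, 0.999, 0.033, -0.0]
ft_force: [-2.0, 2.1, 5.5]
grip_width: 0.0193
```

Contact shows (+5.5 N, when only the weight showed before), so I'll release.

step_arm(rows=[0,0,0,0,0,0,0,0,0,0,0,0,0,0,0,0,0,0,0,0,0,0,0,0,0,0,0,0,0,0,0,0,0,0,0,0,0,0,0,0,0,0,0,0,0,0,0,0,0,0,0,0,0,0,0,0,0,0,0,0], fingers=-1)

```text
t: 24.17
tool_pos: [0.4535, -0.3518, 0.2235]
eef_rot: [-0.002, 0.999, 0.033, -0.0]
ft_force: [-0.6, -0.7, 0.0]
grip_width: 0.0818
```

step_arm(rows=[0,0,-8,0,0,0,0,0,-20,0,0,0,0,0,-25,0,0,0,0,0,-25,0,0,0,0,0,-25,0,0,0,0,0,-25,0,0,0,0,0,-25,0,0,0,0,0,-25,0,0,0,0,0,0,0,0,0,0,0,0,0,0,0])

```text
t: 25.0
tool_pos: [0.4535, -0.3523, 0.4032]
eef_rot: [-0.001, 0.999, 0.033, 0.001]
ft_force: [-1.3, 0.0, -0.5]
grip_width: 0.093
```

```bash
python3 s.py; python3 tray.py scene side
python3 - <<'E'
from h import *
im,d,W,ray,o=snap('wrist','w9')
hsv=cv2.cvtColor(im,cv2.COLOR_RGB2HSV).astype(int);H,S,V=np.moveaxis(hsv,-1,0)
nr=(abs(W[...,0]-.45)<.09)&(abs(W[...,1]+.35)<.08)
for n,m in (('grip',nr&(W[...,2]>.066)&(W[...,2]<.08)),('foot',nr&(S>170)&(H<16)&(W[...,2]>.02)&(W[...,2]<.036))):
    p=W[m]*1000; print(n,m.sum(),[np.round(v,1) for v in cv2.minAreaRect(p[:,:2].astype(np.float32))],np.round(np.percentile(p[:,2],[2,50,98]),1))
for c in("side","scene"):
    im,d,W,_,_=snap(c);hsv=cv2.cvtColor(im,cv2.COLOR_RGB2HSV);m=((hsv[...,0]<6)|(hsv[...,0]>174))&(hsv[...,1]>150)&(abs(W[...,0]-.68)<.03)&(abs(W[...,1]-.05)<.04)&(W[...,2]>.1)
    print(c,"switch red",m.sum(),W[m][:,2].min() if m.any() else '')
E
```

```text
t 25.0 J [-0.742, 0.396, 1.589, 0.002, 1.155, 0.761] p [ 453.5 -352.3  403.2] tip [ 453.9 -352.1  217.2] grip 0.093 F [-1.3  0.  -0.5]
x [0.998 0.067 0.002] y [ 0.067 -0.998 -0.001] z [ 0.002  0.001 -1.   ]
scene 87 uv -30.0 126.0 z 12.0 H 108.0 S 23.0 V 116.0 px [383 216]
scene 93 uv 11.0 119.0 z 12.5 H 10.0 S 91.0 V 194.0 px [370 223]
scene 31 uv 32.0 157.0 z 5.0 H 111.0 S 34.0 V 209.0 px [370 239]
grip 743 [array([ 453.5, -351.4]), array([49. , 19.5]), np.float64(4.2)] [69.5 72.9 74.5]
foot 631 [array([ 453. , -351.7]), array([97.7, 25.4]), np.float64(3.4)] [27.6 29.3 30.9]
side switch red 0 
scene switch red 0
```

View pics/side_tray.png

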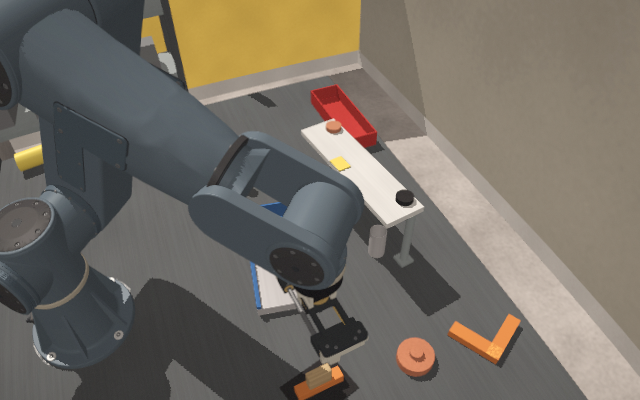

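The scraper stands upright on its mat at (317,380), the gripper is clear of it, and the discs and tube are where they were.

```bash
python3 -c "
from bench import env
print(env.close_job())"
```

```text
the job is handed in; nothing more can be done
None
```

The job is done and handed in at about 25 s of the 67 s allowed. The lamp switch is up, all four chips are in the tray, and the scraper is back on its mat. No verdict was reported.

- **Switch:** I pushed it up with the closed fingers held level under the lip, until the hard stop at about 26 N. Its face then measured about 150 mm above the bench, against 149 mm expected for on. The fixed cameras could not see it at the end, so that measurement, taken just after the push, is the last check.
- **Chips:** I wiped them with the gripped scraper in one sweep, fingers well above them. The wrist camera showed all four flat in the tray, their tops at about 13 mm. At the end the scene camera still showed steel and copper there, merged into two patches. It also showed a third, near-floor patch (5 mm high), which I took for glare.
- **Scraper:** It stands upright and released at about (453, -352) mm. I measured the mat centre at about (452, -353) mm. Its top is at 73 mm, and the gripper is about 14 cm above it.
- **Bystanders:** No contact showed in the forces away from the switch push and setting the scraper down. The tube and discs look unmoved in the last side picture. The arm hid the bottle and jar there, so those two were not rechecked at the end.

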